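# Hang the slide carrier on the drip stand by its slot

## Task

Take the steel slide carrier out of the sloping white cradle and hang it up to drip on the pin of the drip stand: bring the side slot of its strap sideways over the pin's neck, between head and post, and let it down until the pin sits at the closed upper end of the slot. Leave it hanging straight and still from the pin alone, let go, and do not disturb the other things on the bench.

Things in the scene. Friction and masses are not known exactly. Their poses are not given: they have to be found in the camera images.
- carrier: Bare steel slide carrier, 0.25 kg. Origin: centre of underside; z up its strap, y across the strap, x normal to its flat faces. Cage of glass slides 26 (x) x 84 (y) x 32 high; from it rises one flat strap, 5 thick, 56 wide (y +-28), top edge at z 200. Starts leaning 34 deg (0.6 rad) in the cradle, strap top towards the robot, +y edge on the robot's left. Draw it out along its own z.
- grip (a point): Carrier's local (0, 0, 190): on the plain upper strap (z 156 to 200, 5 thick, 56 wide), a place to grip it by its two flat faces. Axes as the carrier.
- mouth (a point): Carrier's local (0, 28, 132): the open mouth of the J-shaped slot cut through the strap, at the +y edge. From here the slot runs level, 20 high (z 122 to 142), in to y -8; from its inner end (y -8 to +8, 16 wide) it rises to a flat closed end at z 156. Axes as the carrier.
- seat (a point): Carrier's local (0, 0, 152): where the pin's axis lies once the carrier hangs home, the pin against the slot's closed upper end. Axes as the carrier.
- cradle: White plastic sloping cradle, fixed. Origin on the bench; x away from the robot at yaw 0. The carrier's underside centre rests at its local (107, 0, 30). It touches only the cage: sloping floor 112 wide, back plate (robot side) reaching 48 up the carrier, two cheeks 22 up, 98 apart inside. Nothing of it is near the upper strap.
- stand: Steel drip stand, fixed. Origin on the bench straight below the pin's middle; x runs from the pin's head to the post (away from the robot at yaw 0). Base tray 160 (x) x 130 (y) x 18 high; round upright post 18 across at local x 38.5, top at height 246, nothing above it. One level pin sticks out of the post towards -x.
- pin (a point): Middle of the pin's bare neck, 240 above the bench, axes as the stand. Neck: 8 in diameter, along x, from the post (local x 29.5) to a round head (28 diameter, local x -27.5 to -33.5). The head does not pass through the slot: the slot's mouth must go over the neck sideways, the carrier moving along the stand's +y.
- staining_jar: Bystander, loose: open square glass jar, 65 x 65 x 70 high, empty (mm). Origin: centre of its underside.
- tip_box: Bystander, loose: grey tip box with clear lid, 120 x 80 x 64 high (mm). Origin: centre of its underside.
- amber_bottle: Bystander, loose: amber reagent bottle with black cap, 72 across, 170 high (mm). Origin: centre of its underside.
- clear_bottle: Bystander, loose: clear glass bottle with orange cap, 80 across, 190 high (mm). Origin: centre of its underside.
- beaker: Bystander, loose: glass beaker, 72 across, 90 high (mm). Origin: centre of its underside.
- tube_rack: Bystander, loose: white tube rack with capped tubes, 100 x 60 x 78 high (mm). Origin: centre of its underside.
- small_jar: Bystander, loose: white jar with lid, 60 across, 75 high (mm). Origin: centre of its underside.
Things that resemble listed ones, but are neither listed nor needed, are in the scene too. Of the things that look like the carrier, the largest one is meant.

How it is judged:
At the end, for the whole second after the job is handed in: The carrier hangs at rest on the stand's pin, between head and post: seat point within 7 mm of the pin axis sideways, 7 mm below to 5 mm above it, within 27 mm of the neck's middle along the pin; upright within 0.15 rad; borne by the stand (over 1 N); under 0.04 m/s and 0.4 rad/s (y of seat in the frame of pin between -0.007 and 0.007 m and z of seat in the frame of pin between -0.007 and 0.005 m and x of seat in the frame of pin between -0.027 and 0.027 m and angle between carrier's own z axis and vertical below 0.15 rad and contact force between carrier and stand above 1 N and linear speed of carrier below 0.04 m/s and angular speed of carrier below 0.4 rad/s); the robot touches nothing.
It fails at once if one of the other things on the bench is pushed more than 30 mm from its place or tipped over (0.5 rad) (distance of any of staining_jar, tip_box, amber_bottle, clear_bottle, beaker, tube_rack, small_jar from where it was at the start of the episode above 0.03 m or angle between any of staining_jar, tip_box, amber_bottle, clear_bottle, beaker, tube_rack, small_jar's own z axis and vertical above 0.5 rad).
It also fails if it takes over 54 s, if anything falls off the work surface, if the arm or the gripper's body presses on something with over 40 N, if the wrist force passes 120 N, or if a joint passes its speed limit or range.

## Robot

A 6-joint arm with a two-finger parallel gripper is mounted at the origin on the work surface. World frame = base frame: x ahead of the robot, y to its left, z up, the work surface at z = 0. Lengths are in m, angles in rad, forces in N, time in s.
With the tool pointing down it reaches from about 0.25 to 0.775 m from the base axis. Payload 4 kg.
Tool frame: the origin (TCP) lies at the very end of the fingers, on their centre line; the grasp point (between the pads) lies 19 mm behind it (robot.pinch_z is the distance from the TCP to the grasp point, in m); z points along the fingers, y is the line along which they close (so a half turn about z gives the same grasp; the last joint's range is limited). The gripper opens to 94 mm and grips with 3 to 60 N. Pads are 16 mm wide; open, the fingers measure 119 mm over their backs; the gripper's body (75 mm by 177 mm) begins 78 mm behind the grasp point.
Start: joints at [-0.103, 0.087, 1.371, -0, 1.684, -0.103], TCP at [0.55, -0, 0.206] pointing down, gripper open.
Joint ranges: [-3.1, 3.1], [-0.76, 2.03], [0.27, 2.55], [-1.08, 4.22], [0.17, 2.65], [-2.57, 2.57]. Speed limits (rad/s): [2.79, 2.79, 3.14, 3.14, 3.14, 3.14].

## Interface

Orientations are given as [roll, pitch, yaw] about the fixed x, y, z axes, in that order (R = Rz(yaw) Ry(pitch) Rx(roll)).
In Python, from bench import robot gives the robot as it stands.
- The arm moves only by the tool arm_command, never from a script. Its argument "targets" is one flat list of numbers, 7 for each row, row after row: the turn, a rotation vector about the tool's x, y, z in degrees, then the shift along the tool's x, y, z in mm, then the closure, from -1 (fully open) to 1 (shut). In form: [ax, ay, az, x, y, z, hand, ax, ay, az, x, y, z, hand, ...]. A call has 1 to 20 rows; each row is the pose to reach, as a shift and turn from the pose commanded when the call began, along the tool's axes at that moment; what a row does not reach only later rows make up. A row lasts 1/10 s, in which the tool goes at most 50 mm and 8.59 degrees, less where a joint would pass 70% of its speed; a pose out of reach is approached as far as the arm can. A call with a gripper value outside its range is refused whole. The fingers move at their own pace and stop on an object; the grip force is fixed at half the most. Time passes only in rows, so rows that repeat a pose let the fingers close. It gives the time, the measured TCP pose, the force, the opening and the grip force at its end, in the units of the state.
- robot.get_obs(): the state, without advancing time (a new reading comes with each control period).
- robot.snapshot(name): name is "scene" or "side" or "wrist"; returns a dict with "color" (420x560x3 uint8, red, green, blue), "range_z" (420x560 float32, m along the optical axis (not along the pixel's ray), 0 where there is no reading), "fx", "fy", "cx", "cy" (pixels), "T" (4x4, takes a point from camera to world coordinates); the wrist camera has in their place "T_tool_cam" (4x4, takes a point from camera to tool coordinates, whose origin is the TCP and whose axes are the flange's). Camera axes: x right, y down, z forward; pixel columns grow to the right and rows downward; lengths in m; the calibration is good to about 2 mm. A picture is of the moment at which its call begins: read the wrist's pose just before it.
- robot.close_job(): hands the job in; it is judged then, once.
The state is a dict: "time": time; "joint_positions": joint angles; "qvel": joint speeds; "joint_torque": joint torques, N m; "tool_pos": TCP position; "ee_rot": TCP orientation; "wrist_force": force on the tool from outside, world axes, zero at the start; "wrist_torque": the same for the moment, N m; "width": finger opening in m; "finger_force": force on a finger pad.
Only numpy, scipy, OpenCV 4.12 (cv2) and the standard library are available. Lean on these libraries where they do the work, as an engineer would, in place of code of your own. Each camera call takes 0.05 s, during which the arm holds its last target. There are 200 camera calls.

## Working session

There is one attempt and no reset: what is moved stays moved. The work goes in short steps, Python scripts to look and compute and a tool call to move; the robot and the scene stay as the last step left them, time stands still between calls to the robot, and variables do not carry over. Pictures are saved under pics/ and viewed, at most 10 in all, crops included, and the job is handed in when it is done.

Besides the shell and the picture viewer there is one more tool, called after "Call:" in YAML: its name, and indented under it one key for each argument. arm_command: Moves the arm, as the interface text tells. Its arguments: {"type":"object","properties":{"targets":{"type":"array"}},"required":["targets"]}

```bash
mkdir -p pics
python3 - <<'E'
from bench import robot
import cv2, numpy as np, pickle
D={}
for n in ("scene","side"):
    s=robot.snapshot(n); D[n]=s
    cv2.imwrite(f"pics/{n}0.png",cv2.resize(s["color"][:,:,::-1],(800,600),interpolation=cv2.INTER_CUBIC))
    print(n,s["fx"],s["cx"],s["cy"],np.round(s["T"],3).tolist(),(s["range_z"]>0).mean())
pickle.dump(D,open("d0.pkl","wb"))
o=robot.get_obs();print(o)
E
```

```text
scene 480.709365228245 276.5653124411966 202.32440699467102 [[-0.094, 0.747, -0.658, 1.545], [0.996, 0.066, -0.067, 0.095], [-0.007, -0.661, -0.75, 1.308], [0.0, 0.0, 0.0, 1.0]] 0.992780612244898
side 380.3911197071969 284.0075134575561 209.64705364996098 [[0.792, -0.405, 0.456, 0.013], [-0.61, -0.548, 0.573, -0.692], [0.018, -0.732, -0.681, 0.968], [0.0, 0.0, 0.0, 1.0]] 0.9960034013605442
{'time': 0.1, 'joint_positions': array([-1.03081623e-01,  8.78857555e-02,  1.37207646e+00, -7.91632836e-06,
        1.68361648e+00, -1.03103624e-01]), 'qvel': array([ 0.00167188, -0.00092674, -0.00363885,  0.00136671,  0.00033314,
       -0.00128921]), 'joint_torque': array([ 2.25695316e-03, -3.41256917e+01, -3.03301656e+01,  7.19034858e-02,
        3.05556308e-02, -9.49158243e-05]), 'tool_pos': array([5.49507449e-01, 5.36685805e-05, 2.04432212e-01]), 'ee_rot': array([-3.13961635e+00, -1.96579623e-04,  1.57081725e+00]), 'wrist_force': array([ 0.30040034, -0.1774341 ,  0.72482159]), 'wrist_torque': array([ 0.00501727, -0.01754251,  0.03285464]), 'finger_force': 0.0, 'width': 0.09426493656697874}
```

View pics/scene0.png

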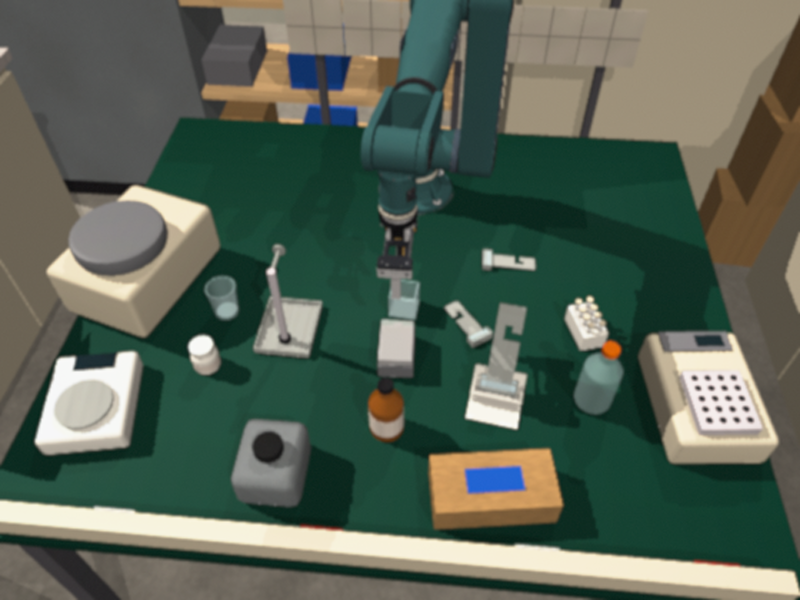

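View pics/side0.png

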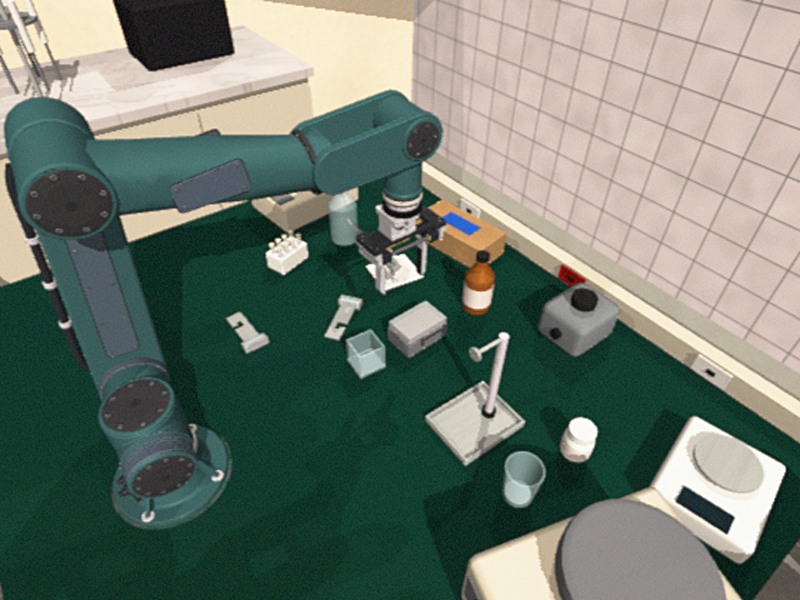

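The scene view shows three lookalikes: small ones lying flat at (508,262) and (468,323), and a large one leaning in the white cradle at (505,350). The last fits: it is the largest and is in the cradle, with its slot mouth to the right (+y). The stand is at (285,320), with the pin head at (278,250) pointing at the robot. I'll confirm the carrier in a crop and measure.

```bash
cat > h.py <<'E'
import numpy as np, cv2
def cloud(s,T=None):
    z=s["range_z"].astype(float); v,u=np.indices(z.shape)
    P=np.stack([(u-s["cx"])/s["fx"]*z,(v-s["cy"])/s["fy"]*z,z],-1)
    T=s["T"] if T is None else T
    W=P@T[:3,:3].T+T[:3,3]; W[z<=0]=np.nan
    return W
def plane(P,it=4,tol=.004):
    for _ in range(it):
        c=np.median(P,0) if _==0 else P.mean(0); n=np.linalg.svd(P-c,full_matrices=False)[2][2]
        P=P[abs((P-c)@n)<(tol*3 if _==0 else tol)]
    return c,n,P
E
python3 - <<'E'
import pickle,numpy as np,cv2
from h import *
D=pickle.load(open("d0.pkl","rb"))
s=D["scene"];W=cloud(s)
cv2.imwrite("pics/crop1.png",cv2.resize(s["color"][160:310,150:390,::-1],(800,500),interpolation=cv2.INTER_CUBIC))
A=W[205:300,325:380].reshape(-1,3); A=A[A[:,2]>.085]; print("strap n",len(A))
c,n,P=plane(A); n*=np.sign(n[0]); print("plane",c.round(4),n.round(4),len(P),"lean",np.degrees(np.arcsin(n[2])),"yaw",np.degrees(np.arctan2(n[1],n[0])))
z=np.array([0,0,1])-n*n[2]; z/=np.linalg.norm(z); y=np.cross(z,n)
q=(P-c)@np.stack([n,y,z]).T
for lo in np.arange(q[:,2].min(),q[:,2].max(),.008):
    m=(q[:,2]>=lo)&(q[:,2]<lo+.008)
    if m.sum(): print(round(lo,3),m.sum(),q[m,1].min().round(4),q[m,1].max().round(4))
print("ztop",np.sort(q[:,2])[-8:].round(4)); print("y",y,"z",z)
for k,(r0,r1,c0,c1) in dict(scene=(165,255,175,230),side=(225,330,290,370)).items():
    Q=cloud(D[k])[r0:r1,c0:c1].reshape(-1,3); Q=Q[(Q[:,2]>.03)&(Q[:,1]<-.1)]
    print(k)
    for h in np.arange(.03,.27,.02):
        m=(Q[:,2]>=h)&(Q[:,2]<h+.02)
        if m.sum(): print(round(h,2),m.sum(),np.median(Q[m],0).round(4),Q[m].min(0).round(3),Q[m].max(0).round(3))
    T=cloud(D[k])[:,:].reshape(-1,3); col=D[k]["color"].reshape(-1,3).astype(int)
    m=(T[:,2]>.006)&(T[:,2]<.03)&(T[:,1]<-.12)&(T[:,1]>-.45)&(T[:,0]>.4)&(T[:,0]<.75)&(col.min(1)>90)
    if m.sum()>20: print("tray",m.sum(),cv2.minAreaRect(T[m,:2].astype(np.float32)*1000))
E
```

```text
strap n 690
plane [0.6295 0.2403 0.1404] [ 0.8127 -0.1214  0.5699] 550 lean 34.74408814410561 yaw -8.496851958073526
-0.069 32 -0.0252 0.0278
-0.061 39 -0.0268 0.0268
-0.053 37 -0.0273 0.028
-0.045 35 -0.0264 0.027
-0.037 41 -0.0245 0.0283
-0.029 36 -0.0262 0.0272
-0.021 32 -0.0272 0.0284
-0.013 18 -0.0252 0.0214
-0.005 12 -0.0269 -0.0079
0.003 17 -0.0249 0.0269
0.011 28 -0.0265 0.0289
0.019 35 -0.027 0.0278
0.027 38 -0.0262 0.0289
0.035 38 -0.0242 0.0284
0.043 40 -0.0253 0.0268
0.051 36 -0.0264 0.0281
0.059 36 -0.025 0.0271
ztop [0.0647 0.0648 0.0655 0.0656 0.0657 0.0658 0.0658 0.0666]
y [ 1.47755071e-01  9.89023983e-01 -1.38777878e-17] z [-0.56365662  0.08420739  0.82170575]
scene
0.03 24 [ 0.5907 -0.2656  0.043 ] [ 0.58  -0.277  0.03 ] [ 0.598 -0.259  0.05 ]
0.05 18 [ 0.5919 -0.2652  0.0615] [ 0.579 -0.274  0.052] [ 0.595 -0.261  0.069]
0.07 21 [ 0.591  -0.2647  0.0821] [ 0.584 -0.275  0.074] [ 0.596 -0.259  0.09 ]
0.09 21 [ 0.59   -0.267   0.0994] [ 0.583 -0.277  0.093] [ 0.597 -0.259  0.109]
0.11 21 [ 0.5905 -0.2651  0.1185] [ 0.586 -0.274  0.11 ] [ 0.596 -0.259  0.128]
0.13 24 
[... 1044 characters left out ...]
] [ 0.585 -0.264  0.128]
0.13 32 [ 0.5758 -0.2729  0.1397] [ 0.572 -0.277  0.131] [ 0.586 -0.261  0.149]
0.15 29 [ 0.5764 -0.2731  0.1578] [ 0.573 -0.277  0.151] [ 0.586 -0.261  0.169]
0.17 37 [ 0.5758 -0.2726  0.1806] [ 0.572 -0.278  0.17 ] [ 0.587 -0.263  0.19 ]
0.19 31 [ 0.5763 -0.2733  0.1997] [ 0.573 -0.277  0.192] [ 0.589 -0.26   0.209]
0.21 36 [ 0.5754 -0.2726  0.2207] [ 0.572 -0.277  0.211] [ 0.587 -0.262  0.23 ]
0.23 143 [ 0.5475 -0.2693  0.2439] [ 0.509 -0.28   0.231] [ 0.593 -0.254  0.25 ]
0.25 16 [ 0.5118 -0.2665  0.2532] [ 0.509 -0.276  0.251] [ 0.515 -0.256  0.256]
tray 2073 ((553.1107788085938, -324.21295166015625), (183.40789794921875, 251.1378936767578), 0.05677677318453789)
```

View pics/crop1.png

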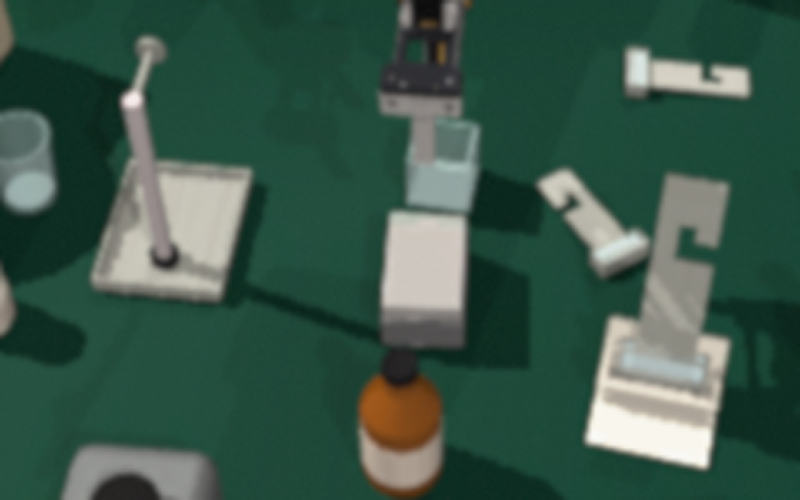

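Confirmed: the largest lookalike, in the cradle at crop (685,270), has its slot mouth on the right (+y). The pin neck runs from (150,50) to (132,100). Next I'll work out the pre-grasp and refine the pin line.

```bash
cat >> h.py <<'E'
from scipy.spatial.transform import Rotation as Ro
def carR(yaw,lean):  # carrier axes (deg): lean strap top towards -x
    return (Ro.from_euler('z',yaw,degrees=True)*Ro.from_euler('y',-lean,degrees=True)).as_matrix()
def toolR(C): return np.stack([C[:,1],C[:,0],-C[:,2]],1)
def rel(o,R,p):
    R0=Ro.from_euler('xyz',o["ee_rot"]).as_matrix()
    return np.r_[Ro.from_matrix(R0.T@R).as_rotvec(degrees=True).round(2),(R0.T@(np.array(p)-o["tool_pos"])*1000).round(1)]
E
python3 - <<'E'
import pickle
from h import *
from bench import robot
D=pickle.load(open("d0.pkl","rb"))
for k in D:
    Q=cloud(D[k]).reshape(-1,3)
    m=(Q[:,2]>.232)&(Q[:,2]<.25)&(Q[:,0]>.522)&(Q[:,0]<.565)&(abs(Q[:,1]+.267)<.012); N=Q[m]
    f=np.polyfit(N[:,0]-.544,N[:,1],1); print(k,"neck",len(N),N.mean(0).round(4),"zmax",np.sort(N[:,2])[-4:].round(4),"y",N[:,1].min().round(4),N[:,1].max().round(4),"yaw",np.degrees(np.arctan(f[0])),f[1])
    # other things near the path
C=carR(-8.5,34.6); R=toolR(C); z=C[:,2]; g=np.array([.596,.2463,.185])
o=robot.get_obs()
for d in (.09,0): print(d,(g-.019*z+d*z).round(4),rel(o,R,g-.019*z+d*z), rel(o,R,o["tool_pos"])[:3])
E
```

```text
scene neck 26 [ 0.5437 -0.2663  0.2412] zmax [0.244  0.2458 0.2464 0.2474] y -0.2708 -0.2632 yaw -3.3637006951969606 -0.26627726744118085
side neck 43 [ 0.5441 -0.2681  0.2438] zmax [0.2458 0.2461 0.2467 0.2483] y -0.2724 -0.2631 yaw -1.5567135006893469 -0.2681299622791853
0.09 [0.5561 0.2523 0.2434] [-34.65  -2.57   8.24 252.2    6.5  -39.  ] [-34.65  -2.57   8.24]
0 [0.6067 0.2447 0.1694] [-34.65  -2.57   8.24 244.6   57.2   35.  ] [-34.65  -2.57   8.24]
```

Call:
arm_command:
  targets: [0,0,0,40,0,-40,-1,-8,-0.6,2,90,0,-50,-1,-16,-1.2,4,130,3,-50,-1,-24,-1.8,6,175,6,-45,-1,-32,-2.4,7.6,215,6,-40,-1,-34.7,-2.6,8.2,252,6.5,-39,-1,-34.7,-2.6,8.2,252,6.5,-39,-1,-34.7,-2.6,8.2,252,6.5,-39,-1,-34.7,-2.6,8.2,252,6.5,-39,-1,-34.7,-2.6,8.2,252,6.5,-39,-1]

```text
time: 1.1
tool_pos: [0.5576, 0.2504, 0.2454]
ee_rot: [2.534, -0.0, 1.42]
wrist_force: [0.3, -0.7, 0.8]
width: 0.0939
finger_force: 0.0
```

```bash
cat >> h.py <<'E'
def world_wrist(robot):
    o=robot.get_obs(); s=robot.snapshot("wrist")
    T=np.eye(4); T[:3,:3]=Ro.from_euler('xyz',o["ee_rot"]).as_matrix(); T[:3,3]=o["tool_pos"]
    return o,s,T@s["T_tool_cam"]
E
python3 - <<'E'
from h import *
from bench import robot
o,s,T=world_wrist(robot)
cv2.imwrite("pics/w1.png",s["color"][:,:,::-1])
C=carR(-8.5,34.6); R=toolR(C); z=C[:,2]; g=np.array([.596,.2463,.185])
print(o["time"],o["tool_pos"],o["ee_rot"],rel(o,R,g-.019*z+.09*z),rel(o,R,g-.019*z))
W=cloud(s,T); Q=(W-g)@C   # carrier axes about grip
m=(abs(Q[...,0])<.02)&(abs(Q[...,1])<.045)&(Q[...,2]>-.035)&(Q[...,2]<.03)
P=Q[m]; print(len(P)); 
if len(P)>20:
    print(P.min(0),P.max(0),np.median(P,0))
    top=P[P[:,2]>P[:,2].max()-.004]; print("top edge",top.min(0).round(4),top.max(0).round(4))
    f=np.linalg.lstsq(np.c_[P[:,1:],np.ones(len(P))],P[:,0],rcond=None)[0];print("x=ay+bz+c",f)
E
```

```text
1.1 [0.55759733 0.25039256 0.24541465] [ 2.53392774e+00 -3.23912781e-05  1.42002012e+00] [ 0.22  0.08 -0.12  1.6  -2.6   0.6 ] [ 2.20e-01  8.00e-02 -1.20e-01  1.70e+00 -2.90e+00  9.06e+01]
463
[-0.0034799  -0.02676991 -0.03373728] [0.00161509 0.02877918 0.01471984] [-0.00079124  0.00398596  0.01234874]
top edge [-0.0035 -0.0268  0.0108] [0.0016 0.0287 0.0147]
x=ay+bz+c [ 0.01262523  0.00968903 -0.00074199]
```

View pics/w1.png

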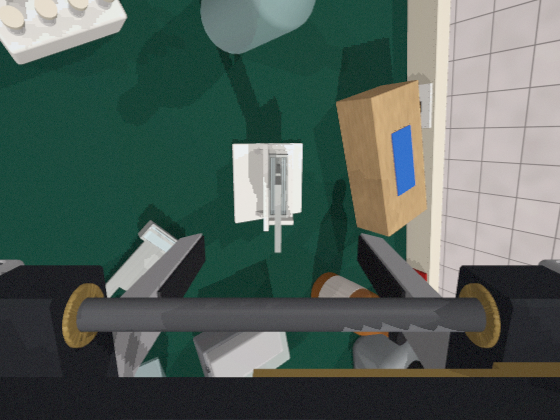

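The wrist view shows the strap edge-on at (278,200), between the open fingers. The corrections come to about 3 mm, so I advance and grip.

Call:
arm_command:
  targets: [0.2,0,0,2.7,-3.8,30,-1,0.2,0,0,2.7,-3.8,60,-1,0.2,0,0,2.7,-3.8,80,-1,0.2,0,0,2.7,-3.8,87,-1,0.2,0,0,2.7,-3.8,87,-1,0.2,0,0,2.7,-3.8,87,-1,0.2,0,0,2.7,-3.8,87,1,0.2,0,0,2.7,-3.8,87,1,0.2,0,0,2.7,-3.8,87,1,0.2,0,0,2.7,-3.8,87,1,0.2,0,0,2.7,-3.8,87,1,0.2,0,0,2.7,-3.8,87,1,0.2,0,0,2.7,-3.8,87,1,0.2,0,0,2.7,-3.8,87,1,0.2,0,0,2.7,-3.8,87,1,0.2,0,0,2.7,-3.8,87,1]

```text
time: 2.75
tool_pos: [0.6029, 0.2478, 0.1708]
ee_rot: [2.538, 0.001, 1.423]
wrist_force: [-0.0, -0.5, -0.4]
width: 0.0175
finger_force: 0.0
```

Run:
```python
from h import *
from bench import robot
o=robot.get_obs()
C=carR(-8.5,34.6); z=C[:,2]; g=np.array([.596,.2463,.185])
print(o["tool_pos"],o["ee_rot"],o["width"],o["finger_force"],o["wrist_force"],o["wrist_torque"],rel(o,toolR(C),g-.019*z))
```

```text
[0.60288972 0.24778374 0.17083177] [2.53827027e+00 5.50944182e-04 1.42295615e+00] 0.0174868379010187 0.0 [-0.0420463  -0.48903778 -0.44274728] [ 0.01381601  0.23702444 -0.02323993] [-0.03  0.01  0.04 -2.5   2.6   3.6 ]
```

Call:
arm_command:
  targets: [0,0,0,0,0,0,1,0,0,0,0,0,0,1,0,0,0,0,0,0,1,0,0,0,0,0,0,1,0,0,0,0,0,0,1,0,0,0,0,0,0,1]

```text
time: 3.35
tool_pos: [0.6034, 0.2477, 0.1714]
ee_rot: [2.537, 0.0, 1.423]
wrist_force: [4.6, -1.2, -0.7]
width: 0.0048
finger_force: 30.0
```

Call:
arm_command:
  targets: [0,0,0,0,0,-10,1,0,0,0,0,0,-25,1,0,0,0,0,0,-45,1,0,0,0,0,0,-65,1,0,0,0,0,0,-90,1,0,0,0,0,0,-115,1,0,0,0,0,0,-140,1,0,0,0,0,0,-140,1,0,0,0,0,0,-140,1]

```text
time: 4.25
tool_pos: [0.5234, 0.2597, 0.2847]
ee_rot: [2.541, 0.001, 1.423]
wrist_force: [0.3, 0.0, -3.2]
width: 0.0051
finger_force: 30.0
```

Run:
```python
from h import *
from bench import robot
o=robot.get_obs()
print(o["tool_pos"],o["ee_rot"],o["width"],o["finger_force"],o["wrist_force"],o["joint_positions"])
for p in ([.56,.24,.46],[.544,-.36,.47]): print(rel(o,toolR(carR(-2,0)),p))
```

```text
[0.5233936  0.25969978 0.28466425] [2.54097232e+00 1.25090299e-03 1.42349141e+00] 0.005097523777889679 30.005562901496887 [ 0.28836944  0.00520665 -3.16625654] [ 0.59344342 -0.17068299  1.58414173 -0.40967504  1.28496221  0.76770481]
[  34.37    2.     -6.22  -14.3   131.3  -122.5 ]
[  34.37    2.     -6.22 -610.2   196.2   -89.3 ]
```

Call:
arm_command:
  targets: [2,0,0,0,20,-30,1,7,0.4,-1,-3,45,-60,1,13,0.8,-2,-6,70,-85,1,19,1.2,-3,-9,90,-105,1,25,1.5,-4.5,-12,115,-118,1,31,1.8,-5.6,-14,128,-122,1,34.4,2,-6.2,-14,131,-122,1,34.4,2,-6.2,-14,131,-122,1,34.4,2,-6.2,-14,131,-122,1,34.4,2,-6.2,-14,131,-122,1]

```text
time: 5.25
tool_pos: [0.5598, 0.2403, 0.4606]
ee_rot: [3.139, -0.0, 1.535]
wrist_force: [-0.7, -0.2, -1.6]
width: 0.0045
finger_force: 30.0
```

Run:
```python
from h import *
from bench import robot
o=robot.get_obs()
print(o["tool_pos"],o["ee_rot"],o["width"],o["finger_force"],o["joint_positions"])
for p in ([.56,.24,.46],[.544,-.36,.47]): print(rel(o,toolR(carR(-2,0)),p))
```

```text
[0.55981497 0.24028275 0.46056806] [ 3.13949388e+00 -1.02205638e-04  1.53545957e+00] 0.0045362603421528125 29.99952882528305 [ 3.12753894e-01  3.51233723e-01  5.37248940e-01 -7.97321463e-04
  2.25110207e+00  3.47588597e-01]
[ 0.12 -0.01 -0.02 -0.3   0.2   0.6 ]
[ 1.200e-01 -1.000e-02 -2.000e-02 -6.005e+02  5.400e+00 -9.500e+00]
```

Call:
arm_command:
  targets: [0,0,0,-15,0,-4,1,0,0,0,-45,0,-8,1,0,0,0,-80,0,-10,1,0,0,0,-120,0,-10,1,0,0,0,-160,0,-10,1,0,0,0,-200,2,-10,1,0,0,0,-240,2,-10,1,0,0,0,-280,2,-10,1,0,0,0,-320,2,-10,1,0,0,0,-360,4,-10,1,0,0,0,-400,4,-10,1,0,0,0,-440,4,-10,1,0,0,0,-480,5,-10,1,0,0,0,-520,5,-10,1,0,0,0,-555,5,-10,1,0,0,0,-580,5,-10,1,0,0,0,-595,5,-10,1,0,0,0,-600,5,-10,1,0,0,0,-600,5,-10,1,0,0,0,-600,5,-10,1]

```text
time: 7.25
tool_pos: [0.5436, -0.3586, 0.4719]
ee_rot: [3.138, 0.0, 1.536]
wrist_force: [-0.3, 0.1, -2.9]
width: 0.0046
finger_force: 30.0
```

Run:
```python
from h import *
from bench import robot
import pickle
o=robot.get_obs(); print(o["time"],o["tool_pos"],o["ee_rot"],o["width"],o["finger_force"])
D={}
for k in ("scene","side"):
    s=robot.snapshot(k); D[k]=s; W=cloud(s); Q=(W-o["tool_pos"]).reshape(-1,3)@carR(-2,0)
    m=(abs(Q[:,0])<.025)&(abs(Q[:,1])<.05)&(Q[:,2]<-.02)&(Q[:,2]>-.19); P=Q[m]; 
    print(k,len(P))
    if len(P)<30: continue
    S=P[(P[:,2]>-.12)]; c,n,I=plane(S); n*=np.sign(n[0]); print("plane",c.round(4),n.round(4),len(I))
    for lo in np.arange(-.19,-.02,.01):
        h=P[(P[:,2]>=lo)&(P[:,2]<lo+.01)]
        if len(h): print(round(lo,3),len(h),h[:,:2].min(0).round(4),h[:,:2].max(0).round(4))
pickle.dump((o,D),open("d1.pkl","wb"))
a,b=[cv2.resize(D[k]["color"][r:r+210,c:c+210,::-1],(400,400)) for k,r,c in (("scene",60,60),("side",120,240))]
cv2.imwrite("pics/held.png",np.hstack([a,b]))
```

```text
7.25 [ 0.54355239 -0.35857801  0.47193161] [3.13798368e+00 2.61284176e-04 1.53594270e+00] 0.004594047050633344 29.99957174062729
scene 890
plane [ 0.0043 -0.003  -0.0744] [0.9999 0.0015 0.0148] 421
-0.18 46 [-0.007 -0.047] [0.0185 0.0395]
-0.17 77 [-0.0118 -0.0467] [0.0184 0.04  ]
-0.16 78 [-0.008  -0.0436] [0.0196 0.0421]
-0.15 142 [-0.0112 -0.045 ] [0.0172 0.0407]
-0.14 54 [-0.0043 -0.0405] [0.0198 0.0394]
-0.13 42 [-0.0007 -0.0294] [0.0101 0.026 ]
-0.12 50 [-0.001  -0.0299] [0.0101 0.0258]
-0.11 44 [ 0.0019 -0.0309] [0.0087 0.026 ]
-0.1 59 [-0.0019 -0.0312] [0.0107 0.0261]
-0.09 45 [-0.0004 -0.0278] [0.0093 0.0264]
-0.08 55 [-0.0027 -0.0318] [0.0098 0.0265]
-0.07 52 [-0.0013 -0.0321] [0.008  0.0245]
-0.06 54 [-0.0015 -0.0299] [0.0083 0.0268]
-0.05 24 [-0.0009 -0.0317] [0.0112 0.0257]
-0.04 27 [-0.0001 -0.0296] [0.0087 0.0253]
-0.03 41 [ 0.     -0.0315] [0.009  0.0254]
side 1390
plane [-0.0013 -0.0047 -0.0724] [1.     0.0045 0.0015] 702
-0.18 18 [-0.0118 -0.0435] [0.0141 0.0358]
-0.17 128 [-0.0133 -0.0442] [0.014  0.0397]
-0.16 139 [-0.0136 -0.0448] [0.0138 0.0394]
-0.15 183 [-0.0129 -0.0442] [0.0156 0.0402]
-0.14 139 [-0.0141 -0.0443] [0.0138 0.0404]
-0.13 67 [-0.0026 -0.0305] [0.003  0.0246]
-0.12 71 [-0.0035 -0.0304] [0.0017 0.0266]
-0.11 73 [-0.003  -0.0302] [0.0031 0.0252]
-0.1 75 [-0.0035 -0.0301] [0.0038 0.0263]
-0.09 76 [-0.0044 -0.0301] [0.0029 0.0259]
-0.08 82 [-0.0033 -0.0302] [0.0031 0.0263]
-0.07 81 [-0.004  -0.0301] [0.0043 0.0261]
-0.06 90 [-0.0035 -0.0305] [0.0041 0.0254]
-0.05 59 [-0.0033 -0.0303] [0.0034 0.0254]
-0.04 37 [-0.0025 -0.0298] [0.0022 0.0226]
-0.03 72 [-0.0037 -0.0297] [0.0044 0.0264]
```

View pics/held.png

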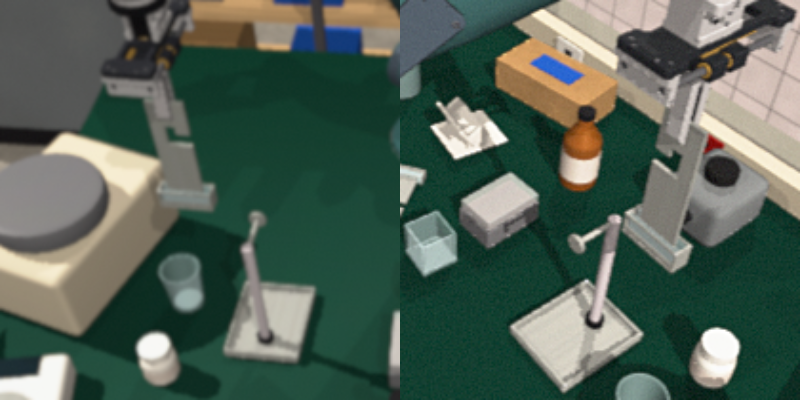

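The left half shows the carrier held upright at (180,160), mouth on the pin side. The right half shows the same, clear of the stand. Now the slot's exact height.

Run:
```python
from h import *
import pickle
o,D=pickle.load(open("d1.pkl","rb"))
for k,s in D.items():
    Q=(cloud(s)-o["tool_pos"]).reshape(-1,3)@carR(-2,0)
    x0=.0043 if k=="scene" else -.0013
    m=(abs(Q[:,0]-x0)<.006)&(Q[:,2]<-.015)&(Q[:,2]>-.13); P=Q[m]
    a=np.sort(P[(P[:,1]>.012)&(P[:,1]<.024),2]); i=np.argmax(np.diff(a)); print(k,"mouth gap z",a[i:i+2])
    a=np.sort(P[(abs(P[:,1]+.0025)<.006),2]); i=np.argmax(np.diff(a)); print(k,"inner gap z",a[i:i+2])
    b=Q[(abs(Q[:,0]-x0)<.02)&(abs(Q[:,1])<.045)&(Q[:,2]<-.12)&(Q[:,2]>-.2)]; c=b[(b[:,1]>.030)]
    print("cage top",np.sort(c[:,2])[-5:].round(4),"bottom",np.sort(b[:,2])[:5].round(4))
    p=cloud(s).reshape(-1,3); h=p[(abs(p[:,0]-.512)<.012)&(abs(p[:,1]+.267)<.02)&(abs(p[:,2]-.24)<.02)]
    print("head",h.min(0).round(4),h.max(0).round(4))
```

```text
scene mouth gap z [-0.05181463 -0.03305649]
scene inner gap z [-0.0452576  -0.01888639]
cage top [-0.1418 -0.1406 -0.1404 -0.1402 -0.1395] bottom [-0.1771 -0.1752 -0.1752 -0.1752 -0.175 ]
head [ 0.5101 -0.2781  0.224 ] [ 0.5211 -0.2519  0.2516]
side mouth gap z [-0.04848445 -0.03060796]
side inner gap z [-0.0480064  -0.01532969]
cage top [-0.1391 -0.1389 -0.1381 -0.1379 -0.1363] bottom [-0.1736 -0.1733 -0.1724 -0.1721 -0.172 ]
head [ 0.508  -0.2805  0.23  ] [ 0.523  -0.2542  0.2557]
```

Call:
arm_command:
  targets: [0,0,0,0,-2,20,1,0,0,0,0,-3,50,1,0,0,0,0,-3,80,1,0,0,0,0,-3,110,1,0,0,0,0,-3,140,1,0,0,0,0,-3,165,1,0,0,0,0,-3,182,1,0,0,0,0,-3,191,1,0,0,0,0,-3,191,1,0,0,0,0,-3,191,1,0,0,0,0,-3,191,1]

```text
time: 8.45
tool_pos: [0.5419, -0.3597, 0.2817]
ee_rot: [3.137, 0.001, 1.535]
wrist_force: [-0.6, 0.6, -2.2]
width: 0.0044
finger_force: 30.0
```

Run:
```python
from h import *
from bench import robot
o=robot.get_obs(); print(o["time"],o["tool_pos"],o["ee_rot"],o["finger_force"],o["wrist_force"])
print(rel(o,toolR(carR(-2,0)),[.5436,-.2645,.281]))
s=robot.snapshot("side"); S=robot.snapshot("scene")
for k,c in (("side",s),("scene",S)):
    W=cloud(c).reshape(-1,3); Q=(W-o["tool_pos"])@carR(-2,0)
    P=Q[(abs(Q[:,0]-(.0043 if k=="scene" else -.0013))<.006)&(Q[:,2]<-.015)&(Q[:,2]>-.13)&(abs(Q[:,1])<.035)]
    a=np.sort(P[(P[:,1]>.012)&(P[:,1]<.024),2]); i=np.argmax(np.diff(a))
    e=np.percentile(P[P[:,2]<-.07,1],[1,99])
    N=Q[(abs(W[:,0]-.544)<.02)&(abs(W[:,1]+.267)<.008)&(abs(W[:,2]-.24)<.012)]
    print(k,"gap",a[i:i+2],"edges",e,"neck z",N[:,2].min(),N[:,2].max(),"y",N[:,1].min(),N[:,1].max())
cv2.imwrite("pics/lvl.png",cv2.resize(s["color"][180:330,250:450,::-1],(800,600),interpolation=cv2.INTER_CUBIC))
```

```text
8.45 [ 0.54192094 -0.35970695  0.28166437] [3.13660234e+00 1.47493483e-03 1.53513575e+00] 29.999491274356842 [-0.58734964  0.63350927 -2.22021204]
[ 2.90e-01  8.00e-02 -4.00e-02  9.52e+01 -1.70e+00  5.00e-01]
side gap [-0.04639287 -0.02865598] edges [-0.03031104  0.02542148] neck z -0.043523711093131356 -0.03476843458295076 y 0.08829974804812267 0.09703961078873435
scene gap [-0.04958496 -0.03223123] edges [-0.02988789  0.02609597] neck z -0.046660084975716165 -0.03355967688354711 y 0.08882456049702059 0.09688171222318738
```

View pics/lvl.png

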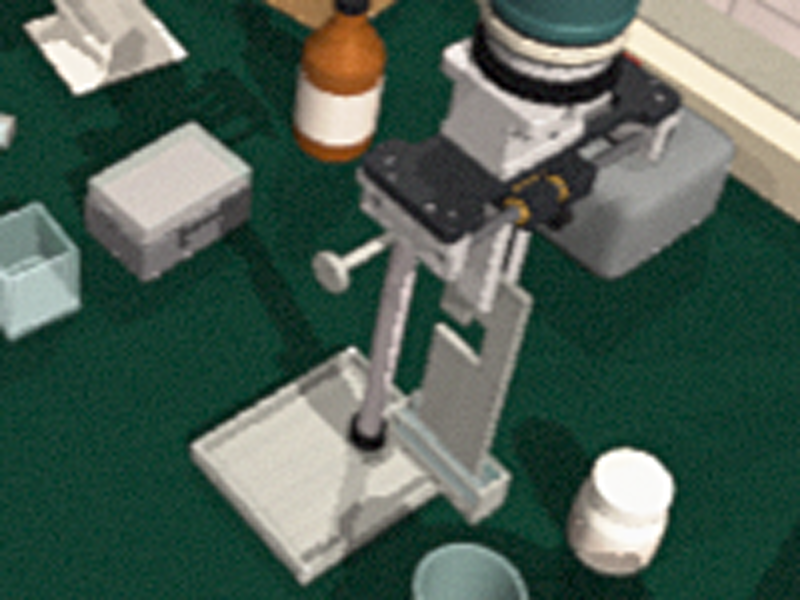

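The side crop shows the slot mouth at (460,330), level with the neck and facing it, and the cage clear of tray and jars. The heights agree to about 1 mm, so I slide in.

Call:
arm_command:
  targets: [0,0,0,12,0,0,1,0,0,0,28,0,0,1,0,0,0,44,-1,0,1,0,0,0,56,-1,0,1,0,0,0,68,-1,0,1,0,0,0,78,-1,0,1,0,0,0,86,-1,0,1,0,0,0,92,-1,0,1,0,0,0,95,-1,0,1,0,0,0,95,-1,0,1,0,0,0,95,-1,0,1,0,0,0,95,-1,0,1]

```text
time: 9.75
tool_pos: [0.5438, -0.265, 0.2795]
ee_rot: [3.139, -0.0, 1.534]
wrist_force: [-0.1, 0.4, -2.4]
width: 0.0048
finger_force: 30.0
```

Run:
```python
from h import *
from bench import robot
o=robot.get_obs(); print(o["time"],o["tool_pos"],o["ee_rot"],o["finger_force"],o["wrist_force"],o["wrist_torque"])
print(rel(o,toolR(carR(-2,0)),[.5436,-.2645,.261]))
```

```text
9.75 [ 0.54376749 -0.26500681  0.27954178] [ 3.13942155e+00 -4.42988093e-04  1.53430658e+00] 29.999580681324005 [-0.12348211  0.44529704 -2.42889252] [ 0.04620208 -0.05138884 -0.04494029]
[ 0.12 -0.03 -0.09  0.5  -0.2  18.5 ]
```

Call:
arm_command:
  targets: [0,0,0,0.5,0,4,1,0,0,0,0.5,0,8,1,0,0,0,0.5,0,12,1,0,0,0,0.5,0,15,1,0,0,0,0.5,0,17,1,0,0,0,0.5,0,17,1,0,0,0,0.5,0,17,1]

```text
time: 10.45
tool_pos: [0.5439, -0.264, 0.2628]
ee_rot: [3.139, -0.0, 1.535]
wrist_force: [-0.4, -0.1, -1.2]
width: 0.0049
finger_force: 30.0
```

Call:
arm_command:
  targets: [0,0,0,0,0,1,1,0,0,0,0,0,2,1,0,0,0,0,0,2,1,0,0,0,0,0,2,1]

```text
time: 10.85
tool_pos: [0.5439, -0.264, 0.2607]
ee_rot: [3.139, -0.001, 1.535]
wrist_force: [-0.3, -0.0, -2.8]
width: 0.0049
finger_force: 30.0
```

Call:
arm_command:
  targets: [0,0,0,0,0,1,1,0,0,0,0,0,1.5,1,0,0,0,0,0,1.5,1,0,0,0,0,0,1.5,1]

```text
time: 11.25
tool_pos: [0.544, -0.2641, 0.26]
ee_rot: [3.138, 0.0, 1.535]
wrist_force: [1.0, 0.2, 1.3]
width: 0.005
finger_force: 30.0
```

The wrist force has reversed, so the pin is bearing the load. I'll check the fit before letting go.

Run:
```python
from h import *
from bench import robot
o=robot.get_obs(); print(o["time"],o["tool_pos"],o["wrist_force"],o["wrist_torque"])
s=robot.snapshot("side"); S=robot.snapshot("scene")
for k,c in (("side",s),("scene",S)):
    W=cloud(c).reshape(-1,3); Q=(W-o["tool_pos"])@carR(-2,0)
    P=Q[(abs(Q[:,0]-(.0043 if k=="scene" else -.0013))<.006)&(Q[:,2]<-.06)&(Q[:,2]>-.13)&(abs(Q[:,1])<.035)]
    print(k,np.percentile(P[:,1],[1,99]),plane(P)[1])
a=cv2.resize(S["color"][130:250,130:250,::-1],(400,400),interpolation=cv2.INTER_CUBIC);b=cv2.resize(s["color"][180:300,290:410,::-1],(400,400),interpolation=cv2.INTER_CUBIC)
cv2.imwrite("pics/hung.png",np.hstack([a,b]))
```

```text
11.25 [ 0.54400163 -0.26409709  0.26004501] [0.95097066 0.21549357 1.31738403] [0.02965346 0.09874444 0.03252036]
side [-0.03022662  0.02498251] [-0.9998947  -0.01247647 -0.0074119 ]
scene [-0.03039522  0.0255491 ] [ 0.99988338 -0.01497803 -0.00298005]
```

View pics/hung.png

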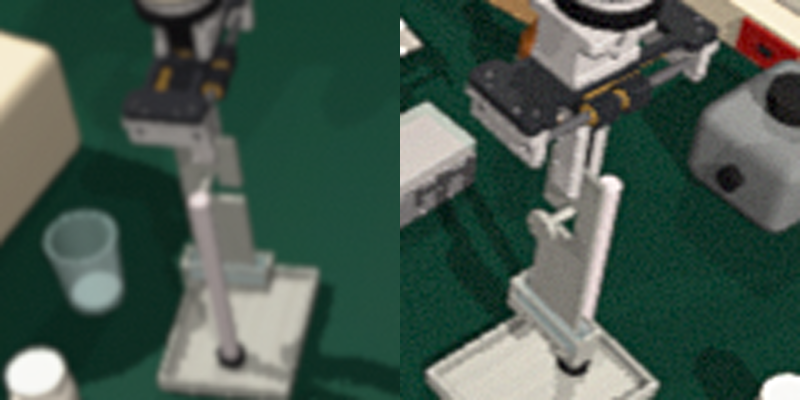

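The pin passes through the slot in both halves, with the head at (540,225) on the robot side and the post behind, and the strap is upright. I release with a narrow opening.

Call:
arm_command:
  targets: [0,0,0,0,0,0,0.8,0,0,0,0,0,0,0.7,0,0,0,0,0,0,0.6,0,0,0,0,0,0,0.5,0,0,0,0,0,0,0.5,0,0,0,0,0,0,0.5,0,0,0,0,0,0,0.5,0,0,0,0,0,0,0.5,0,0,0,0,0,0,0.5,0,0,0,0,0,0,0.5]

```text
time: 12.35
tool_pos: [0.5439, -0.264, 0.2592]
ee_rot: [3.139, -0.0, 1.535]
wrist_force: [0.0, -0.5, 0.5]
width: 0.0237
finger_force: 0.0
```

Call:
arm_command:
  targets: [0,0,0,0,0,-4,0.5,0,0,0,0,0,-10,0.5,0,0,0,0,0,-18,0.5,0,0,0,0,0,-28,0.5,0,0,0,0,0,-40,0.5,0,0,0,0,0,-60,0.5,0,0,0,0,0,-85,0.5,0,0,0,0,0,-115,0.5,0,0,0,0,0,-140,0.5,0,0,0,0,0,-150,0.5,0,0,0,0,0,-150,0.5,0,0,0,0,0,-150,0.5,0,0,0,0,0,-150,0.5,0,0,0,0,0,-150,0.5,0,0,0,0,0,-150,0.5,0,0,0,0,0,-150,0.5,0,0,0,0,0,-150,0.5,0,0,0,0,0,-150,0.5]

```text
time: 14.15
tool_pos: [0.5435, -0.2641, 0.4092]
ee_rot: [3.139, -0.0, 1.535]
wrist_force: [0.4, -0.3, -0.4]
width: 0.0233
finger_force: 0.0
```

Run:
```python
from h import *
from bench import robot
def look():
    s=robot.snapshot("side"); W=cloud(s).reshape(-1,3); Q=(W-np.array([.544,-.2667,.24]))@carR(-2,0)
    P=Q[(abs(Q[:,0])<.012)&(Q[:,2]<-.05)&(Q[:,2]>-.11)&(abs(Q[:,1])<.04)]
    c,n,I=plane(P); a=[np.percentile(I[(I[:,2]>l)&(I[:,2]<l+.02),1],[2,98]).mean().round(4) for l in (-.11,-.09,-.07)]
    t=Q[(abs(Q[:,0])<.015)&(abs(Q[:,1])<.035)&(Q[:,2]>.015)&(Q[:,2]<.08)]
    print(len(P),c.round(4),n.round(3),"centre y by height",a,"top z",np.sort(t[:,2])[-6:].round(4),"top y",np.percentile(t[:,1],[2,98]).round(4)); return s
s=look(); print(robot.get_obs()["time"],robot.get_obs()["tool_pos"])
cv2.imwrite("pics/fin.png",cv2.resize(s["color"][150:300,270:470,::-1],(800,600),interpolation=cv2.INTER_CUBIC))
for _ in range(3): robot.snapshot("scene")
look()
```

```text
234 [-0.0016 -0.0021 -0.0807] [1.    0.002 0.002] centre y by height [np.float64(0.0), np.float64(0.0006), np.float64(-0.0018)] top z [0.0499 0.05   0.05   0.0506 0.0506 0.0516] top y [-0.0271  0.0284]
14.2 [ 0.54350492 -0.26409716  0.40923343]
238 [-0.0017 -0.0021 -0.0807] [ 1.    -0.001 -0.002] centre y by height [np.float64(-0.0), np.float64(-0.0003), np.float64(-0.0007)] top z [0.0501 0.0506 0.0506 0.0507 0.0508 0.0508] top y [-0.0271  0.027 ]
```

View pics/fin.png

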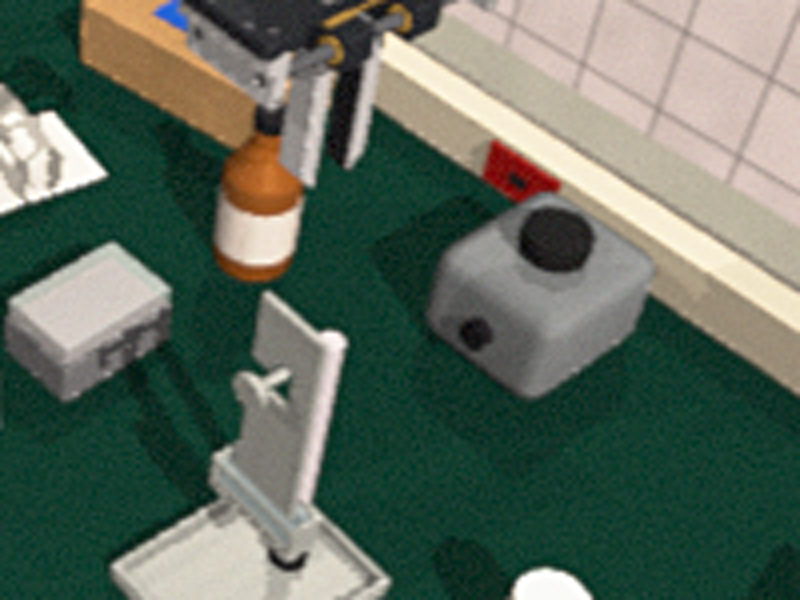

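The carrier hangs upright and still from the pin at (265,385), the gripper is clear above at (320,150), and the neighbours are undisturbed.

```bash
python3 -c "
from bench import robot
print(robot.close_job())"
```

```text
the job is handed in; nothing more can be done
None
```

The carrier hangs upright and still on the drip stand's pin, the gripper is clear of it, and the job was handed in at about 14.4 s of the 54 s allowed; the bench gave no verdict back.

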